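# Turn the inspection lamp switch-up in its cradle and push the switch

### The job

The octagonal inspection lamp at the organ-pipe repair bench lies in its plywood cradle with its push switch hidden underneath. Turn the lamp about its length until the switch faces straight up and lay it back in both V-blocks, the lens still pointing the same way, without dropping it; it is too far for one turn of the wrist, so put the lamp down and take it again. Then, with the lamp lying free in the cradle, push the switch fully down, hold it a moment, let it spring back, and leave the brush, the jar and the turnscrew alone.

Things in the scene. Friction and masses are not known exactly. Their poses are not given: they have to be found in the camera images.
- lamp: Loose dark-steel hand lamp, about 0.26 kg: an octagonal bar 34 mm across flats, 185 mm long, lying level. Origin on its axis, 100 mm from the tail end. Own y runs along it from lens to tail; own z is the outward normal of the switch's facet: z straight up = switch up. At the start z points 45 degrees below level, to the robot's left: 135 degrees (3 facets) short.
- lamp_grip (a point): Middle of the bar's bare part between the V-blocks, on its axis at lamp y = -12 mm, near the centre of mass; axes as the lamp's. Bare for 25 mm either way: any opposite flats there, 34 mm apart, can be gripped, fingers upright or leaning 45 degrees either way about the bar. The short way to switch-up is -135 degrees about the lamp's y, the switch rising over the robot's left side.
- lens (a point): Centre of the lens glass on the lamp's axis, at lamp y = -115 mm, end of a round head 46 mm in diameter and 30 mm long. A white line along the bar marks the facet opposite the switch; at the start it slopes up to the robot's right. The lens points away from the robot, within 0.5 rad of straight ahead.
- switch (a joint): Travel of the switch: 0 released, 0.005 m fully down. A spring returns it: about 2 N to start it moving, 6 N fully down; 9 to 10 N holds it firmly down.
- switch_top (a point): Centre of the top of the round black rubber switch cap (21 mm in diameter), at lamp y = +30 mm, 27 mm from the lamp's axis when released. It stands 6 mm proud of an aluminium collar 26 mm in diameter, itself 4 mm above the facet; fully down the cap is still 1 mm proud.
- cradle: Fixed plywood cradle: a plank 90 x 150 mm, 12 mm thick, with two V-blocks 88 mm wide, 18 mm thick, centred at own y = -60 and +60 mm (102 mm free between them). Each V has 90 degrees, about 50 mm wide at the mouth, tips about level with the seated lamp's axis. Flats lie flush in it, so the lamp rests stably every 45 degrees. Origin under the plank's centre; y along the lamp, z up.
- cradle_axis (a point): Point midway between the V-blocks on the axis of the lamp when seated: 85 mm above the bench, axes as the cradle's.
- wax_jar: Bystander: amber glass jar with a metal cap, 62 mm in diameter, 70 mm tall, origin under its centre. Leave alone.
- brush: Bystander: loose dusting brush 200 mm long lying on the bench. Leave alone.
- turnscrew: Bystander: loose wooden-handled screwdriver 200 mm long lying on the bench beyond the cradle. Leave alone.
Not all that is in view belongs to the job. Of the things that look like the lamp, the smaller one is meant. Of the things that look like the cradle, take the one that is farthest from the robot's base at the start.

How it is judged:
On the way, in this order (a step that is already met when the one before it is completed fails the run):
1. the lamp lies free in both V-blocks, switch up, let go by the fingers (horizontal distance between lamp and cradle_axis below 0.025 m and z of lamp in the frame of cradle_axis between -0.004 and 0.004 m and x of lamp in the frame of cradle_axis between -0.004 and 0.004 m and angle between the y axis of lamp and the y axis of cradle, either way round below 0.06 rad and y of lens in the frame of cradle_axis below -0.08 m and angle between lamp's own z axis and vertical below 0.2 rad and linear speed of lamp below 0.02 m/s and angular speed of lamp below 0.15 rad/s and contact force between the fingers and lamp below 0.1 N), for 0.3 s.
2. the switch is pushed fully down (beyond 4.3 of its 5 mm) while the lamp lies in the cradle, and held for 0.2 s (horizontal distance between lamp and cradle_axis below 0.025 m and z of lamp in the frame of cradle_axis between -0.004 and 0.004 m and x of lamp in the frame of cradle_axis between -0.004 and 0.004 m and angle between the y axis of lamp and the y axis of cradle, either way round below 0.06 rad and y of lens in the frame of cradle_axis below -0.08 m and angle between lamp's own z axis and vertical below 0.2 rad and value of joint switch above 0.0043 m), for 0.2 s.
At the end, for the whole second after the job is handed in: Lamp at rest, let go, in both Vs: axis within 4 mm of the cradle axis in height and sideways, 0.06 rad along it, centre within 25 mm of the middle, lens pointing as at the start, switch within 0.2 rad of straight up and sprung back (under 1 mm) (all of step 1 and value of joint switch below 0.001 m); the robot touches nothing.
It fails at once if the lamp is dropped (falls faster than 0.6 m/s out of the fingers) (linear speed of lamp above 0.6 m/s and contact force between the fingers and lamp below 0.1 N).
It fails at once if the jar is shifted by more than 20 mm (distance of wax_jar from where it was at the start of the episode above 0.02 m).
It fails at once if the brush is shifted by more than 20 mm (distance of brush from where it was at the start of the episode above 0.02 m).
It fails at once if the turnscrew is shifted by more than 20 mm (distance of turnscrew from where it was at the start of the episode above 0.02 m).
It also fails if it takes over 66 s, if anything falls off the work surface, if the arm or the gripper's body presses on something with over 40 N, if the wrist force passes 120 N, or if a joint passes its speed limit or range.

### The arm

A 6-joint arm with a two-finger parallel gripper is mounted at the origin on the work surface. World frame = base frame: x ahead of the robot, y to its left, z up, the work surface at z = 0. Lengths are in m, angles in rad, forces in N, time in s.
With the tool pointing down it reaches from about 0.375 to 0.925 m from the base axis. Payload 5.7 kg.
Tool frame: the origin (TCP) lies at the very end of the fingers, on their centre line; the grasp point (between the pads) lies robot.tcp_to_grasp behind it (robot.tcp_to_grasp is the distance from the TCP to the grasp point, in m); z points along the fingers, y is the direction in which the jaws open and shut (so a half turn about z gives the same grasp; the last joint's range is limited). The gripper opens to 85 mm and grips with 20 to 120 N. Pads are 22 mm wide; open, the fingers measure 114 mm over their backs; the gripper's body (76 mm by 85 mm) begins 54 mm behind the grasp point. The pads swing forward as they close: fully open they stand 13 mm farther back than shut.
Start: joints at [1.104, 0.359, 1.51, -0, 1.272, -0.115], TCP at [0.207, 0.563, 0.231] pointing down, gripper open.
Joint ranges: [-2.97, 2.97], [-1.01, 2.36], [0.21, 2.38], [-0.96, 4.11], [0.2, 2.71], [-2.98, 2.98]. Speed limits (rad/s): [2.39, 2.39, 3.14, 3.14, 3.14, 3.14].

### API

Orientations are given as a unit quaternion [x, y, z, w].
In Python, from rig import status, cams, robot, spotter gives the robot as it stands.
- The arm moves only by the shell command python3 -m inch 'ROWS' [FORCE]. ROWS is a JSON object of lists of equal length, an entry for each row: "jaw": the finger opening in m, from 0 to 0.0854; "xyz": the shift along the tool's x, y, z in m, a list of three; "angular": the turn, a rotation vector about the tool's x, y, z in rad, a list of three. A call has 1 to 12 rows; each row is the pose to reach, as a shift and turn from the pose commanded when the call began, along the tool's axes at that moment; what a row does not reach only later rows make up. A row lasts 1/10 s, in which the tool goes at most 50 mm and 8.59 degrees, less where a joint would pass 70% of its speed; a pose out of reach is approached as far as the arm can. A call with a gripper value outside its range is refused whole. The fingers move at their own pace and stop on an object; FORCE is the grip in N (left out, the last holds). Time passes only in rows, so rows that repeat a pose let the fingers close. It gives the time, the measured TCP pose, the force and the opening at its end, in the units of the state.
- status.sense(): the state, without advancing time (a new reading comes with each control period).
- cams.snapshot(name): name is "scene" or "top" or "wrist"; returns a dict with "color" (480x640x3 uint8, red, green, blue), "vfov" (degrees; the focal length in pixels is half the picture's height over the tangent of half this angle, whatever the lens; pixels are square), "cx", "cy" (the principal point, pixels), "origin" and "attitude" of the camera in the world; the wrist camera has in their place "T_tool_cam" (4x4, takes a point from camera to tool coordinates, whose origin is the TCP and whose axes are the flange's). Camera axes: x right, y up, looking along -z (the intrinsics and any distortion apply to the point x, -y, -z); pixel columns grow to the right and rows downward; lengths in m; the calibration is good to about 2 mm. A picture is of the moment at which its call begins: read the wrist's pose just before it. There is no depth.
- robot.job_done(): hands the job in, once; it reports no verdict.
Trained networks look in a picture, given as the dict that the camera call returned (one of the last four; its "shot" number tells which), for a name from the list of things; names that differ only in an ending like _2 or _b are one class to them, and where a whole thing is asked for, a point or a joint stands for the part that bears it (a point fixed in the world has none). Each returns a list of dicts, best first, with "confidence" (0 to 1); they miss things now and then, are a little off and sometimes report something else, mostly with a low value. They report only what shows in the picture. A call takes as long as a camera call. They do not tell look-alikes from the thing itself.
- spotter.regions_of(picture, name): "pixels" (480x640 bool, what is visible of it) and "box" ([centre column, centre row, width, height] in pixels, round what is visible of it).
The state is a dict: "clock": time; "joints": joint angles; "qvel": joint speeds; "tau": joint torques, N m; "tcp_pos": TCP position; "eef_rot": TCP orientation; "wrist_force": force on the tool from outside, world axes, zero at the start; "wrist_torque": the same for the moment, N m; "grip_width": finger opening in m.
Only numpy, scipy, OpenCV 4.12 (cv2) and the standard library are available. Lean on these libraries where they do the work, as an engineer would, in place of code of your own. Each camera call takes 0.05 s, during which the arm holds its last target.

## Working session

There is one attempt and no reset: what is moved stays moved. The work goes in short steps, Python scripts to look and compute and a shell command to move; the robot and the scene stay as the last step left them, time stands still between calls to the robot, and variables do not carry over. Pictures are saved under pics/ and viewed, and the job is handed in when it is done.

```bash
ls; mkdir -p pics
python3 - <<'E'
from rig import status,cams,robot,spotter
import cv2
print(status.sense()); print(robot.tcp_to_grasp)
for n in ["scene","top","wrist"]:
    p=cams.snapshot(n)
    cv2.imwrite(f"pics/{n}0.png",p["color"][:,:,::-1])
    print(n,{k:v for k,v in p.items() if k!="color"})
    for o in ["lamp","cradle","lens","switch_top","wax_jar","brush","turnscrew"]:
        for r in spotter.regions_of(p,o): print(o,r["box"],round(r["confidence"],2),r["pixels"].sum())
E
```

```text
pics
{'clock': 0.0, 'joints': array([ 1.10390281e+00,  3.59546087e-01,  1.51142004e+00, -1.03767109e-05,
        1.27248414e+00, -1.15093823e-01]), 'qvel': array([ 1.47864726e-04, -3.24523897e-04, -3.21323440e-05,  4.28162703e-04,
       -1.81603014e-03, -8.04454686e-04]), 'tau': array([ 3.16631058e-04, -5.27638221e+01, -2.78621793e+01, -2.90973185e-04,
        1.34550684e-02, -2.50544758e-05]), 'tcp_pos': array([0.20645748, 0.56264982, 0.23043383]), 'eef_rot': array([ 1.74992588e-01,  9.84569313e-01, -8.91181590e-04, -2.61729301e-04]), 'wrist_force': array([ 0.85000512, -0.52974364, -0.31413892]), 'wrist_torque': array([-0.05259081, -0.02416404,  0.04202932]), 'grip_width': 0.08534374259281077}
0.0187
scene {'vfov': 51.3151009368747, 'cx': 323.0404067254542, 'cy': 239.13193847369172, 'origin': array([ 1.14128605, -0.0480395 ,  0.89346969]), 'attitude': array([0.2184521 , 0.20807029, 0.64353909, 0.70345069]), 'shot': 1}
lamp [309.8, 239.3, 36.8, 95.7] 0.86 1898
lamp [396.1, 170.6, 75.7, 112.0] 0.83 2953
lamp [308.4, 248.9, 50.8, 85.1] 0.71 1876
cradle [270.6, 174.2, 51.0, 72.6] 0.7 2
[... 857 characters left out ...]
38.6, 38.3, 33.9] 0.73 897
brush [497.5, 269.9, 33.2, 90.0] 0.63 1397
turnscrew [328.6, 142.7, 13.7, 44.6] 0.61 390
wrist {'vfov': 69.95184258803619, 'cx': 318.62877482852946, 'cy': 241.18497850195675, 'T_tool_cam': array([[ 7.44875097e-04,  9.59439147e-01,  2.81914825e-01,
         7.15265685e-02],
       [ 9.99999721e-01, -7.31379376e-04, -1.53099023e-04,
        -1.47957989e-04],
       [ 5.92974930e-05,  2.81914860e-01, -9.59439424e-01,
        -1.42380921e-01],
       [ 0.00000000e+00,  0.00000000e+00,  0.00000000e+00,
         1.00000000e+00]]), 'shot': 3}
lamp [74.7, 401.9, 148.2, 155.6] 0.66 3809
lens [74.2, 399.2, 148.4, 157.5] 0.95 3750
switch_top [114.8, 444.8, 26.1, 19.0] 0.7 295
```

View pics/scene0.png

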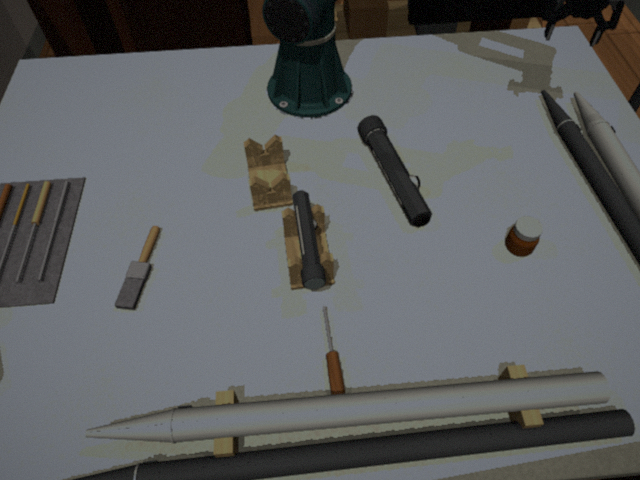

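View pics/top0.png

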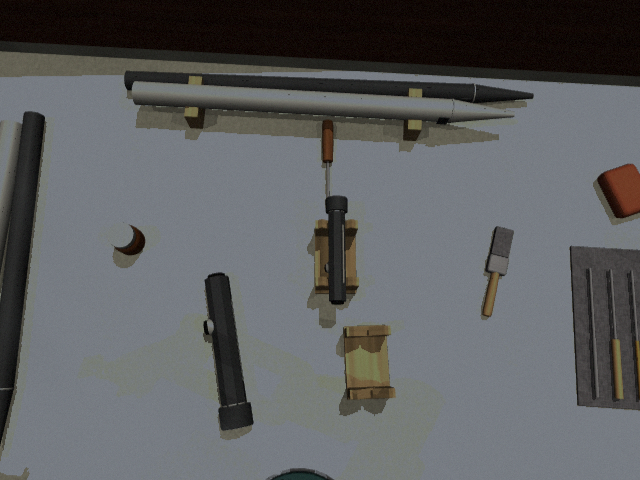

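View pics/wrist0.png

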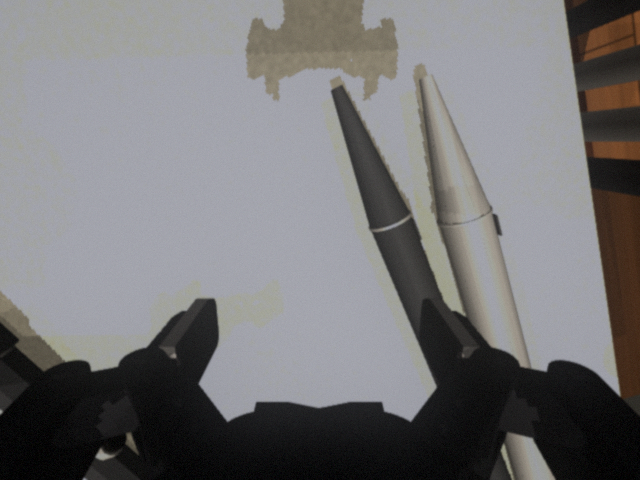

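The scene and top views show the target lamp in the far cradle: top (337,250), lens up-image at (336,204); scene (310,240). The near cradle, at top (370,362), is empty. The larger lamp lies on the bench at top (230,350). Turnscrew is at top (328,160), just beyond the lens.

```bash
cat > h.py <<'E'
import numpy as np, cv2
from scipy.spatial.transform import Rotation as R
from rig import status,cams,robot,spotter
def cam(p,s=None):
    f=240/np.tan(np.radians(p["vfov"]/2))
    if "origin" in p: return f,np.array(p["origin"]),R.from_quat(p["attitude"]).as_matrix()
    T=np.eye(4);T[:3,:3]=R.from_quat(s["eef_rot"]).as_matrix();T[:3,3]=s["tcp_pos"];T=T@p["T_tool_cam"]
    return f,T[:3,3],T[:3,:3]
def ray(p,uv,s=None):
    f,o,M=cam(p,s); d=M@np.array([(uv[0]-p["cx"])/f,-(uv[1]-p["cy"])/f,-1]); return o,d
def onz(p,uv,z,s=None):
    o,d=ray(p,uv,s); return o+d*(z-o[2])/d[2]
def proj(p,X,s=None):
    f,o,M=cam(p,s); c=M.T@(np.asarray(X)-o); return np.array([p["cx"]+f*c[0]/-c[2],p["cy"]-f*c[1]/-c[2]])
E
python3 - <<'E'
from h import *
for n in ["top","scene"]:
    p=cams.snapshot(n)
    im=p["color"][:,:,::-1]
    c=(337,250) if n=="top" else (310,245)
    for o in ["lamp","cradle"]:
        for r in spotter.regions_of(p,o):
            b=r["box"]
            if np.hypot(b[0]-c[0],b[1]-c[1])>30: continue
            m=r["pixels"]; ys,xs=np.nonzero(m)
            pts=np.stack([xs,ys],1).astype(float)
            W=np.array([onz(p,q,0.085 if o=="lamp" else 0.012)[:2] for q in pts])
            mu=W.mean(0); w,v=np.linalg.eigh(np.cov((W-mu).T)); a=v[:,1]; a=a*np.sign(a[0])
            t=(W-mu)@a; 
            print(n,o,r["confidence"],mu,a,np.degrees(np.arctan2(a[1],a[0])),np.percentile(t,[0,1,50,99,100]))
            # per-slice midlines
            if o=="lamp":
                nn=np.array([-a[1],a[0]]);s=(W-mu)@nn
                for k in np.arange(-.1,.1,.02):
                    q=(t>k)&(t<k+.02)
                    if q.sum()>5: print("   ",round(k+.01,3),s[q].min().round(4),s[q].max().round(4))
    cr=im[180:320,260:420] if n=="top" else im[170:310,240:400]
    cv2.imwrite(f"pics/{n}1.png",cv2.resize(cr,None,fx=4,fy=4,interpolation=cv2.INTER_CUBIC))
E
```

```text
top lamp 0.87 [ 0.56673746 -0.03987247] [0.99822347 0.05958106] 3.415766078478567 [-0.11514478 -0.11114671 -0.00235109  0.10939698  0.11160863]
    -0.09 -0.0168 0.0156
    -0.07 -0.0171 0.0174
    -0.05 -0.0173 0.0254
    -0.03 -0.0176 0.0234
    -0.01 -0.0179 0.0151
    0.01 -0.0179 0.015
    0.03 -0.0163 0.0149
    0.05 -0.0165 0.0168
    0.07 -0.0209 0.0208
    0.09 -0.0232 0.0229
top cradle 0.76 [ 0.56243106 -0.0398427 ] [0.99933597 0.03643662] 2.0881265684115093 [-0.08253721 -0.08062262  0.00097885  0.08251468  0.08496248]
scene lamp 0.6 [ 0.57863973 -0.03861255] [0.99830831 0.05814215] 3.3331794300288937 [-0.13357685 -0.12769493  0.00529362  0.10207809  0.10562609]
    -0.09 -0.0163 0.0141
    -0.07 -0.0163 0.0145
    -0.05 -0.0163 0.0215
    -0.03 -0.0174 0.0208
    -0.01 -0.0169 0.0158
    0.01 -0.0158 0.0152
    0.03 -0.0166 0.0165
    0.05 -0.0174 0.019
    0.07 -0.0219 0.0224
    0.09 -0.0216 0.0214
scene cradle 0.9 [ 0.53715543 -0.04206642] [ 0.9998528  -0.01715754] -0.9831030698930003 [-0.11049764 -0.10446513  0.00260231  0.10105283  0.10556662]
```

View pics/top1.png

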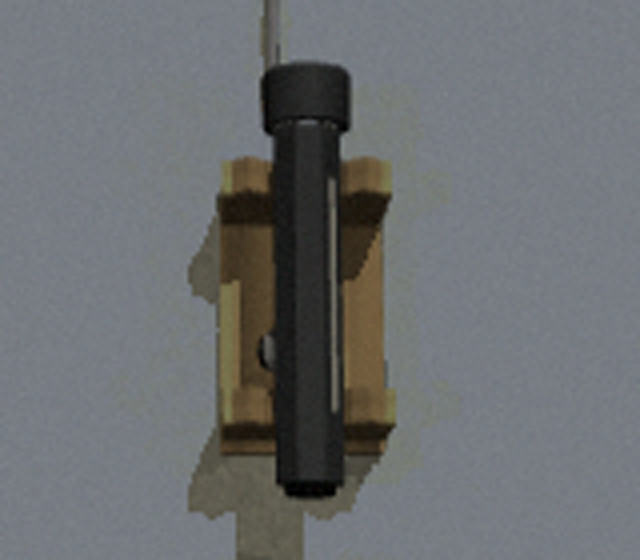

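View pics/scene1.png

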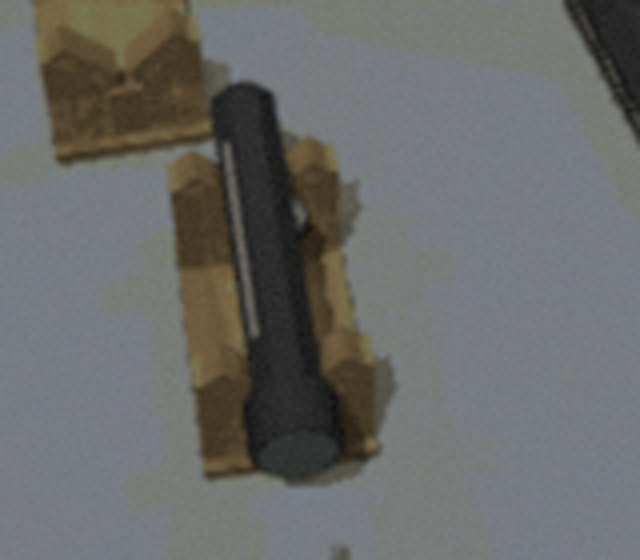

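```bash
cat >> h.py <<'E'
YAW=np.radians(3.4); G=np.array([0.567,-0.0405,0.085])  # lamp_grip estimate
import json,os
if os.path.exists("est.json"):
    e=json.load(open("est.json")); YAW=e["yaw"]; G=np.array(e["g"])
d=np.array([np.cos(YAW),np.sin(YAW),0])
def tgt(lean=0,back=0,fwd=0,lift=0,side=0):
    """lean deg (+ = body to right), back = m behind grasp along tool z"""
    R0=np.stack([-d,np.cross([0,0,-1],-d),[0,0,-1]],1)
    Rm=R.from_rotvec(d*np.radians(lean)).as_matrix()@R0
    left=np.array([-d[1],d[0],0])
    P=G+d*fwd+np.array([0,0,lift])+left*side+Rm[:,2]*(0.0187-back)
    return P,Rm
def rel(P,Rm,s=None):
    s=s or status.sense(); Rc=R.from_quat(s["eef_rot"]).as_matrix()
    print("xyz",(Rc.T@(P-s["tcp_pos"])).round(4),"rot",R.from_matrix(Rc.T@Rm).as_rotvec().round(4))
E
python3 - <<'E'
from h import *
P,Rm=tgt(0,0.13); print(P); rel(P,Rm)
p=cams.snapshot("top")
for uv,z in [((260+230/4,180+388/4),.085),((260+390/4,180+388/4),.085),((260+225/4,180+195/4),.085),((260+385/4,180+190/4),.085),((260+225/4,180+160/4),.085),((260+385/4,180+160/4),.085),((260+222/4,180+454/4),.006),((260+385/4,180+454/4),.006)]:
    print(uv,onz(p,uv,z).round(4))
E
```

```text
[ 0.567  -0.0405  0.1963]
xyz [-0.5462 -0.4426  0.035 ] rot [-1.000e-04 -0.000e+00 -4.111e-01]
(317.5, 277.0) [ 0.502 -0.005  0.085]
(357.5, 277.0) [ 0.507  -0.0859  0.085 ]
(316.25, 228.75) [0.6026 0.0035 0.085 ]
(356.25, 227.5) [ 0.6103 -0.079   0.085 ]
(316.25, 220.0) [0.6213 0.0046 0.085 ]
(356.25, 220.0) [ 0.6264 -0.0783  0.085 ]
(315.5, 293.5) [ 0.4782 -0.0029  0.006 ]
(356.25, 293.5) [ 0.4836 -0.0911  0.006 ]
```

```bash
python3 -m inch '{"jaw":[0.085,0.085,0.085,0.085,0.085,0.085,0.085,0.085,0.085,0.085,0.085,0.085],"xyz":[[-0.546,-0.443,0],[-0.546,-0.443,0],[-0.546,-0.443,0],[-0.546,-0.443,0],[-0.546,-0.443,0],[-0.546,-0.443,0],[-0.546,-0.443,0],[-0.546,-0.443,0],[-0.546,-0.443,0],[-0.546,-0.443,0],[-0.546,-0.443,0],[-0.546,-0.443,0]],"angular":[[0,0,-0.411],[0,0,-0.411],[0,0,-0.411],[0,0,-0.411],[0,0,-0.411],[0,0,-0.411],[0,0,-0.411],[0,0,-0.411],[0,0,-0.411],[0,0,-0.411],[0,0,-0.411],[0,0,-0.411]]}' 60
python3 - <<'E'
from h import *
P,Rm=tgt(0,0.16); print(P); rel(P,Rm); print(status.sense()["joints"])
E
```

```text
clock: 2.75
tcp_pos: [0.513, 0.0487, 0.2316]
eef_rot: [-0.029, 1.0, 0.0, 0.0]
wrist_force: [1.1, -0.5, 0.1]
grip_width: 0.0851
[ 0.567  -0.0405  0.2263]
xyz [-0.0486 -0.0922  0.0053] rot [ 0.      0.0007 -0.0005]
[-3.95160215e-02  2.36463667e-01  1.69041021e+00  9.69246332e-05
  1.21407271e+00 -1.66920584e+00]
```

```bash
python3 -m inch '{"jaw":[0.085,0.085,0.085,0.085],"xyz":[[-0.049,-0.092,0.005],[-0.049,-0.092,0.005],[-0.049,-0.092,0.005],[-0.049,-0.092,0.005]],"angular":[[0,0,0],[0,0,0],[0,0,0],[0,0,0]]}'
python3 - <<'E'
from h import *
s=status.sense()
p=cams.snapshot("wrist"); cv2.imwrite("pics/w1.png",p["color"][:,:,::-1])
print(s["tcp_pos"],s["joints"])
left=np.array([-d[1],d[0],0])
im=p["color"][:,:,::-1].copy()
for t in np.arange(-.12,.13,.04):
    for o in (-.017,0,.017):
        u=proj(p,G+d*t+left*o,s); cv2.circle(im,tuple(int(round(x)) for x in u),2,(0,0,255),-1)
cv2.imwrite("pics/w1o.png",im)
E
```

```text
clock: 3.15
tcp_pos: [0.567, -0.0395, 0.226]
eef_rot: [-0.028, 1.0, 0.0, -0.0]
wrist_force: [0.2, 0.5, -0.1]
grip_width: 0.0848
[ 0.56697299 -0.03952186  0.22596136] [-1.91158984e-01  3.18704450e-01  1.58614710e+00  6.00640972e-05
  1.23719335e+00 -1.81850610e+00]
```

View pics/w1o.png

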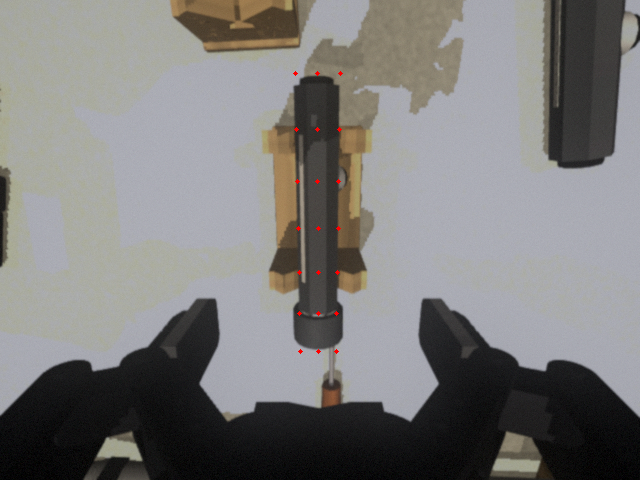

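The wrist view shows the lamp running from its tail at (317,80) to its lens at (318,345). The overlay of my estimate (red) fits it to about 1 mm. Now I'll try the left lean.

Run:
```python
from h import *
p=cv2.imread("pics/w1.png",0).astype(int)
for r in (88,95,102,110,118,300,325,335):
    x=p[r]; xs=np.where(x[280:360]<75)[0]+280; print(r,xs.min(),xs.max())
s=status.sense()
import rig
f=240/np.tan(np.radians(69.95184258803619/2))
P,Rm=tgt(-45,0.10); print(P); rel(P,Rm)
P,Rm=tgt(-45,0.14); print(P); rel(P,Rm)
```

```text
88 294 338
95 294 338
102 295 338
110 295 338
118 294 338
300 300 336
325 294 341
335 295 341
[0.56359061 0.01688659 0.14248778]
xyz [-0.0008  0.0551  0.0835] rot [ 0.7861 -0.0016 -0.0008]
[0.56191317 0.04512108 0.17077205]
xyz [-0.0007  0.0834  0.0553] rot [ 0.7861 -0.0016 -0.0008]
```

```bash
echo '{"yaw":0.0593,"g":[0.567,-0.041,0.085]}'>est.json; python3 -m inch '{"jaw":[0.085,0.085,0.085,0.085,0.085,0.085,0.085,0.085],"xyz":[[0,0.083,0.055],[0,0.083,0.055],[0,0.083,0.055],[0,0.083,0.055],[0,0.083,0.055],[0,0.083,0.055],[0,0.083,0.055],[0,0.083,0.055]],"angular":[[0.786,0,0],[0.786,0,0],[0.786,0,0],[0.786,0,0],[0.786,0,0],[0.786,0,0],[0.786,0,0],[0.786,0,0]]}'
python3 - <<'E'
from h import *
print(status.sense()["joints"].round(3))
P,Rm=tgt(-45,0.14); print(P); rel(P,Rm)
P,Rm=tgt(-45,0); print(P); rel(P,Rm)
p=cams.snapshot("scene"); cv2.imwrite("pics/s2.png",p["color"][:,:,::-1])
E
```

```text
clock: 4.0
tcp_pos: [0.5609, 0.0459, 0.1713]
eef_rot: [-0.029, 0.924, -0.382, 0.011]
wrist_force: [-0.0, 0.2, 0.3]
grip_width: 0.0852
[ 0.405  0.579  1.611 -0.749  1.353 -0.904]
[0.5619167  0.04462129 0.17077205]
xyz [-0.001  -0.0006  0.0013] rot [0.0008 0.0009 0.0021]
[ 0.56778366 -0.05419965  0.0717771 ]
xyz [-0.0008 -0.0007  0.1413] rot [0.0008 0.0009 0.0021]
```

View pics/s2.png

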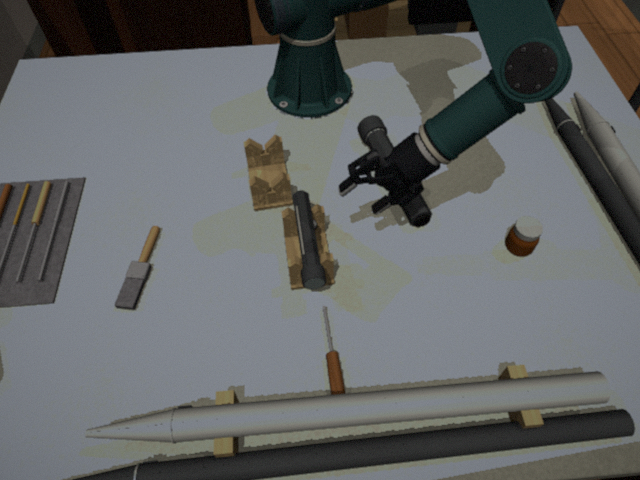

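```bash
python3 -m inch '{"jaw":[0.085,0.085,0.085,0.085,0.085,0.085],"xyz":[[-0.001,-0.001,0.03],[-0.001,-0.001,0.06],[-0.001,-0.001,0.09],[-0.001,-0.001,0.115],[-0.001,-0.001,0.13],[-0.001,-0.001,0.143]],"angular":[[0.001,0.001,0.002],[0.001,0.001,0.002],[0.001,0.001,0.002],[0.001,0.001,0.002],[0.001,0.001,0.002],[0.001,0.001,0.002]]}'
python3 - <<'E'
from h import *
print(status.sense()["joints"].round(3))
P,Rm=tgt(-45,0); print(P); rel(P,Rm)
p=cams.snapshot("wrist"); cv2.imwrite("pics/w3.png",p["color"][:,:,::-1])
E
```

```text
clock: 4.65
tcp_pos: [0.5688, -0.0584, 0.0714]
eef_rot: [-0.025, 0.923, -0.383, 0.012]
wrist_force: [0.4, -0.5, -0.1]
grip_width: 0.085
[ 0.238  0.692  1.742 -0.897  1.099 -0.798]
[ 0.56778366 -0.05419965  0.0717771 ]
xyz [ 0.0008  0.0027 -0.0033] rot [-0.0009 -0.0014 -0.0045]
```

View pics/w3.png

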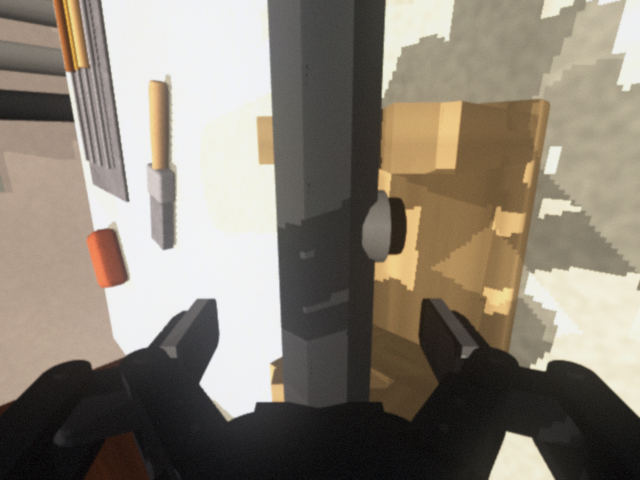

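The bar lies between the open pads, centred at col 326 against a pad centre of 318. It needs about 2.7 mm along tool +y, which agrees with the pose readout. I'll correct that, then close.

```bash
python3 -m inch '{"jaw":[0.085,0.085],"xyz":[[0,0,0],[0,0,0]],"angular":[[0,0,0],[0,0,0]]}';python3 - <<'E'
from h import *
P,Rm=tgt(-45,-0.003); rel(P,Rm)
E
```

```text
clock: 4.9
tcp_pos: [0.5693, -0.0565, 0.0717]
eef_rot: [-0.026, 0.923, -0.383, 0.012]
wrist_force: [0.1, 0.8, -0.7]
grip_width: 0.0851
xyz [0.0013 0.0016 0.0012] rot [-0.0013  0.     -0.0029]
```

```bash
python3 -m inch '{"jaw":[0.085,0.06,0.045,0.03,0.03,0.03,0.03,0.03,0.03],"xyz":[[0.001,0.0015,0.001],[0.001,0.0015,0.001],[0.001,0.0015,0.001],[0.001,0.0015,0.001],[0.001,0.0015,0.001],[0.001,0.0015,0.001],[0.001,0.0015,0.001],[0.001,0.0015,0.001],[0.001,0.0015,0.001]],"angular":[[0,0,0],[0,0,0],[0,0,0],[0,0,0],[0,0,0],[0,0,0],[0,0,0],[0,0,0],[0,0,0]]}' 60;python3 - <<'E'
from h import *
P,Rm=tgt(-45,-0.003); rel(P,Rm)
p=cams.snapshot("wrist"); cv2.imwrite("pics/w4.png",p["color"][:,:,::-1])
E
```

```text
clock: 5.8
tcp_pos: [0.5677, -0.0564, 0.0695]
eef_rot: [-0.026, 0.923, -0.383, 0.011]
wrist_force: [-0.9, 5.7, 5.6]
grip_width: 0.0331
xyz [-0.0002 -0.     -0.0002] rot [-0.0016 -0.0006 -0.0022]
```

View pics/w4.png

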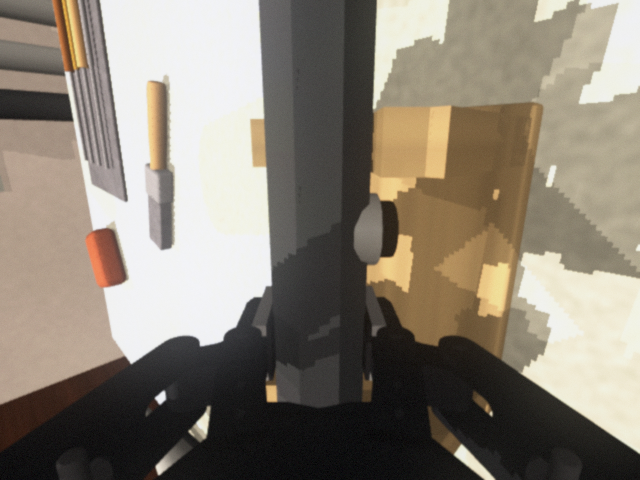

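Run:
```python
from h import *
P,Rm=tgt(-45,-0.003,lift=.05); rel(P,Rm)
for l in (-22.5,0,22.5,45):
  P,Rm=tgt(l,-0.003,lift=.05); rel(P,Rm)
```

```text
xyz [-0.0002 -0.0355 -0.0355] rot [-0.0017 -0.0007 -0.0021]
xyz [-0.0002 -0.0272 -0.0372] rot [-3.944e-01 -2.000e-04 -2.200e-03]
xyz [-0.0002 -0.0201 -0.0419] rot [-7.871e-01  2.000e-04 -2.300e-03]
xyz [-0.0002 -0.0154 -0.0489] rot [-1.1798e+00  7.0000e-04 -2.3000e-03]
xyz [-0.0002 -0.0138 -0.0572] rot [-1.5725e+00  1.1000e-03 -2.2000e-03]
```

```bash
python3 -m inch '{"jaw":[0.03,0.03,0.03,0.03,0.03],"xyz":[[0,-0.005,-0.005],[0,-0.014,-0.014],[0,-0.025,-0.025],[0,-0.035,-0.035],[0,-0.035,-0.035]],"angular":[[0,0,0],[0,0,0],[0,0,0],[0,0,0],[0,0,0]]}';python3 - <<'E'
from h import *
p=cams.snapshot("wrist"); cv2.imwrite("pics/w5.png",p["color"][:,:,::-1])
p=cams.snapshot("scene"); cv2.imwrite("pics/s5.png",p["color"][120:340,200:480,::-1].repeat(2,0).repeat(2,1))
for l in (-22.5,0,22.5,45):
  P,Rm=tgt(l,-0.003,lift=.05); rel(P,Rm)
E
```

```text
clock: 6.35
tcp_pos: [0.569, -0.0565, 0.1214]
eef_rot: [-0.025, 0.923, -0.383, 0.013]
wrist_force: [-0.0, 0.4, -2.6]
grip_width: 0.0332
xyz [ 0.      0.0083 -0.002 ] rot [-0.3937  0.0007 -0.0034]
xyz [ 0.      0.0153 -0.0067] rot [-0.7864  0.0013 -0.0033]
xyz [ 0.0001  0.02   -0.0137] rot [-1.1791  0.002  -0.003 ]
xyz [ 0.0001  0.0216 -0.022 ] rot [-1.5718  0.0027 -0.0027]
```

View pics/s5.png

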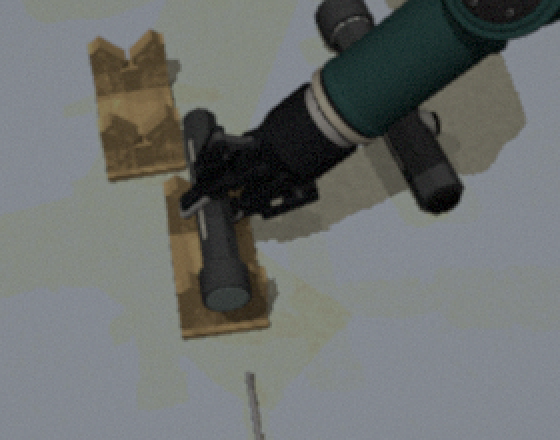

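The lamp is lifted and held, with the wrist reading its 2.6 N weight. Turning it 90 degrees.

```bash
python3 -m inch '{"jaw":[0.03,0.03,0.03,0.03,0.03,0.03,0.03,0.03,0.03,0.03,0.03,0.03],"xyz":[[0,0.003,-0.0002],[0,0.0055,-0.001],[0,0.0083,-0.002],[0,0.011,-0.0035],[0,0.013,-0.005],[0,0.0153,-0.0067],[0,0.017,-0.009],[0,0.0187,-0.0113],[0,0.02,-0.0137],[0,0.0208,-0.0165],[0,0.0213,-0.0193],[0,0.0216,-0.022]],"angular":[[-0.131,0,0],[-0.262,0,0],[-0.393,0,0],[-0.524,0,0],[-0.655,0,0],[-0.786,0.001,0],[-0.917,0.001,0],[-1.048,0.002,0],[-1.179,0.002,0],[-1.31,0.002,0],[-1.441,0.002,0],[-1.571,0.003,-0.003]]}';python3 - <<'E'
from h import *
print(status.sense()["joints"].round(3))
P,Rm=tgt(45,-0.003,lift=.05); rel(P,Rm)
E
```

```text
clock: 7.65
tcp_pos: [0.5657, -0.0268, 0.1189]
eef_rot: [-0.027, 0.923, 0.384, -0.012]
wrist_force: [0.2, -0.0, -3.5]
grip_width: 0.033
[-0.569  0.676  1.581  0.615  1.447 -2.458]
xyz [-0.0004  0.0012  0.0002] rot [ 0.0026 -0.001  -0.0011]
```

Run:
```python
from h import *
p=cams.snapshot("scene"); cv2.imwrite("pics/s6.png",p["color"][120:340,200:480,::-1].repeat(2,0).repeat(2,1))
s=status.sense();p=cams.snapshot("wrist"); cv2.imwrite("pics/w6.png",p["color"][:,:,::-1])
for l in (.02,.003,0.0):
  P,Rm=tgt(45,-0.003,lift=l); rel(P,Rm)
```

```text
xyz [-0.0016 -0.0166  0.0201] rot [ 0.0013 -0.0029 -0.0072]
xyz [-0.0017 -0.0287  0.0321] rot [ 0.0013 -0.0029 -0.0072]
xyz [-0.0017 -0.0308  0.0342] rot [ 0.0013 -0.0029 -0.0072]
```

View pics/s6.png

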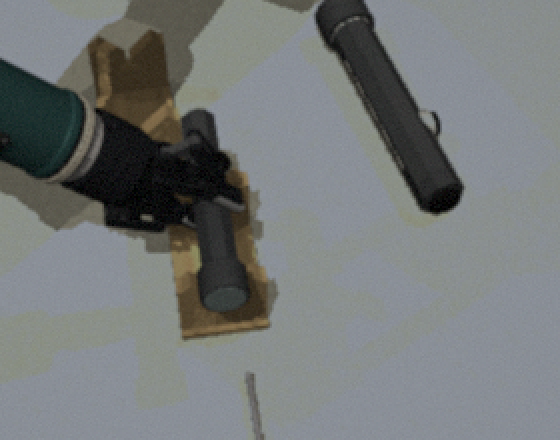

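View pics/w6.png

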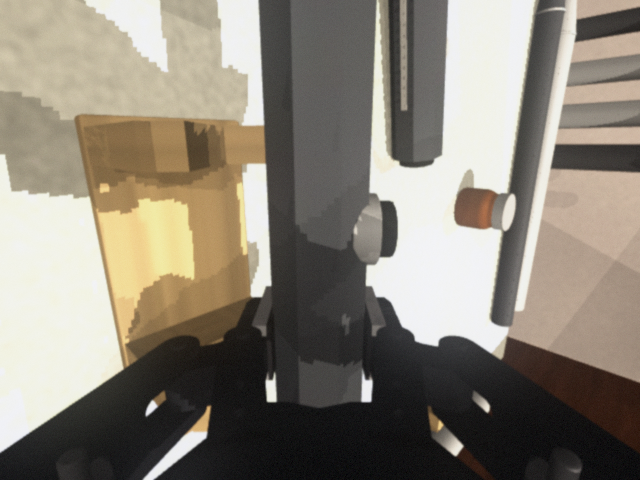

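Same view of the lamp in the jaws, so no slip. Switch is now at up-left, (390,228) in the wrist view. Lowering.

```bash
python3 -m inch '{"jaw":[0.03,0.03,0.03,0.03,0.03,0.03],"xyz":[[0,-0.01,0.0105],[0,-0.02,0.021],[-0.001,-0.028,0.029],[-0.001,-0.031,0.032],[-0.001,-0.033,0.034],[-0.001,-0.033,0.034]],"angular":[[0,0,0],[0,-0.001,-0.002],[0,-0.002,-0.004],[0,-0.002,-0.004],[0,-0.002,-0.004],[0,-0.002,-0.004]]}';python3 - <<'E'
from h import *
for i in range(1):
  P,Rm=tgt(45,-0.003,lift=0); rel(P,Rm)
p=cams.snapshot("scene"); cv2.imwrite("pics/s7.png",p["color"][120:340,200:480,::-1].repeat(2,0).repeat(2,1))
print(status.sense()["wrist_force"]);rel(P,Rm)
E
```

```text
clock: 8.35
tcp_pos: [0.5667, -0.0248, 0.0715]
eef_rot: [-0.029, 0.924, 0.382, -0.011]
wrist_force: [0.8, -0.4, -1.7]
grip_width: 0.0334
xyz [ 0.0006 -0.0019  0.0007] rot [-0.0017 -0.0003  0.0033]
[-0.50521394  0.18919029 -2.35149458]
xyz [ 0.0008 -0.002   0.001 ] rot [-0.0018  0.0002  0.0034]
```

View pics/s7.png

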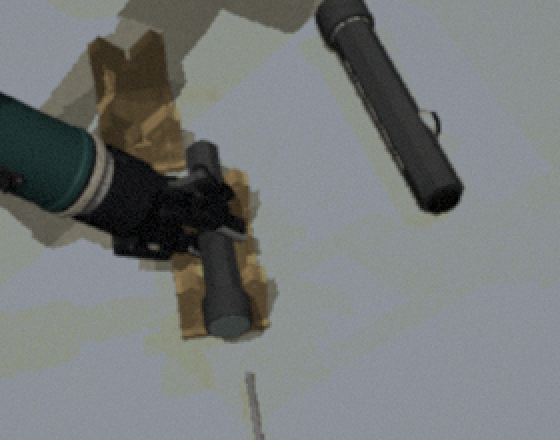

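```bash
python3 -m inch '{"jaw":[0.03,0.03,0.03],"xyz":[[0,-0.001,0.0005],[0,-0.002,0.001],[0,-0.002,0.001]],"angular":[[0,0,0.001],[0,0,0.002],[0,0,0.002]]}';python3 - <<'E'
from h import *
P,Rm=tgt(45,-0.003,lift=0)
print(status.sense()["wrist_force"]);rel(P,Rm)
E
```

```text
clock: 8.7
tcp_pos: [0.567, -0.0257, 0.07]
eef_rot: [-0.028, 0.924, 0.382, -0.011]
wrist_force: [0.9, 1.3, 0.4]
grip_width: 0.0331
[0.89033363 1.27184393 0.38630394]
xyz [ 0.0009 -0.0002  0.0003] rot [-0.0006  0.0009  0.0008]
```

Contact: the weight has transferred to the cradle. Releasing.

```bash
python3 -m inch '{"jaw":[0.037,0.045,0.055,0.07,0.085,0.085],"xyz":[[0,0,0],[0,0,0],[0,0,0],[0,0,0],[0,0,0],[0,0,0]],"angular":[[0,0,0],[0,0,0],[0,0,0],[0,0,0],[0,0,0],[0,0,0]]}';python3 - <<'E'
from h import *
P,Rm=tgt(45,-0.003,lift=0)
print(status.sense()["wrist_force"]);rel(P,Rm)
E
python3 -m inch '{"jaw":[0.085,0.085,0.085,0.085,0.085],"xyz":[[0,0,-0.02],[0,0,-0.05],[0,0,-0.08],[0,0,-0.11],[0,0,-0.14]],"angular":[[0,0,0],[0,0,0],[0,0,0],[0,0,0],[0,0,0]]}'
python3 - <<'E'
from h import *
p=cams.snapshot("scene"); cv2.imwrite("pics/s8.png",p["color"][120:340,200:480,::-1].repeat(2,0).repeat(2,1))
s=status.sense()
P,Rm=tgt(0,.14); rel(P,Rm)
P,Rm=tgt(-45,.14); rel(P,Rm)
E
```

```text
clock: 9.3
tcp_pos: [0.5667, -0.0259, 0.0694]
eef_rot: [-0.028, 0.924, 0.382, -0.011]
wrist_force: [0.7, -0.1, -1.0]
grip_width: 0.0849
[ 0.72920656 -0.06257073 -1.00789239]
xyz [ 0.0006  0.0004 -0.    ] rot [-0.0015  0.0002  0.0009]
clock: 9.8
tcp_pos: [0.5724, -0.1253, 0.1694]
eef_rot: [-0.028, 0.924, 0.382, -0.011]
wrist_force: [0.8, 0.2, 1.2]
grip_width: 0.0853
xyz [0.0022 0.0871 0.0381] rot [0.7791 0.006  0.0008]
xyz [0.0025 0.1231 0.1237] rot [ 1.5645  0.0063 -0.0017]
```

View pics/s8.png

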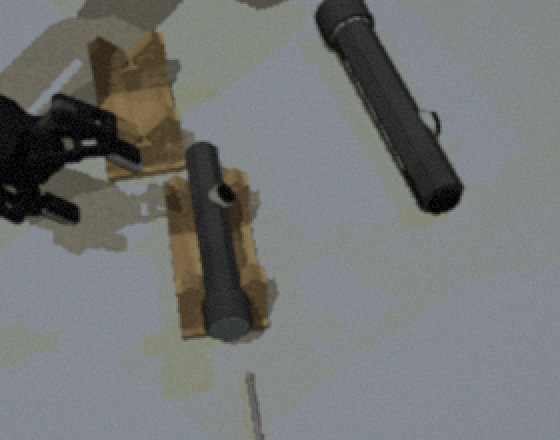

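The lamp is seated, with the switch at upper left (crop 225,193). Next is an upright regrip.

```bash
python3 -m inch '{"jaw":[0.085,0.085,0.085,0.085,0.085,0.085,0.085,0.085],"xyz":[[0.002,0.01,-0.02],[0.002,0.03,-0.02],[0.002,0.087,0.038],[0.002,0.087,0.038],[0.002,0.087,0.038],[0.002,0.087,0.038],[0.002,0.087,0.038],[0.002,0.087,0.038]],"angular":[[0.1,0,0],[0.25,0,0],[0.4,0.003,0],[0.55,0.003,0],[0.7,0.005,0],[0.78,0.006,0],[0.78,0.006,0],[0.78,0.006,0]]}'
python3 - <<'E'
from h import *
s=status.sense();p=cams.snapshot("wrist")
left=np.array([-d[1],d[0],0])
im=p["color"][:,:,::-1].copy()
for t in np.arange(-.12,.13,.04):
    for o in (-.017,0,.017):
        u=proj(p,G+d*t+left*o,s); cv2.circle(im,tuple(int(round(x)) for x in u),2,(0,0,255),-1)
cv2.imwrite("pics/w9.png",im)
P,Rm=tgt(0,-.003); rel(P,Rm)
E
```

```text
clock: 10.65
tcp_pos: [0.5649, -0.0355, 0.2028]
eef_rot: [-0.032, 0.999, 0.003, -0.003]
wrist_force: [0.3, -1.7, 0.2]
grip_width: 0.0847
xyz [-0.0024 -0.0054  0.1393] rot [ 0.0059 -0.0055  0.0027]
```

View pics/w9.png

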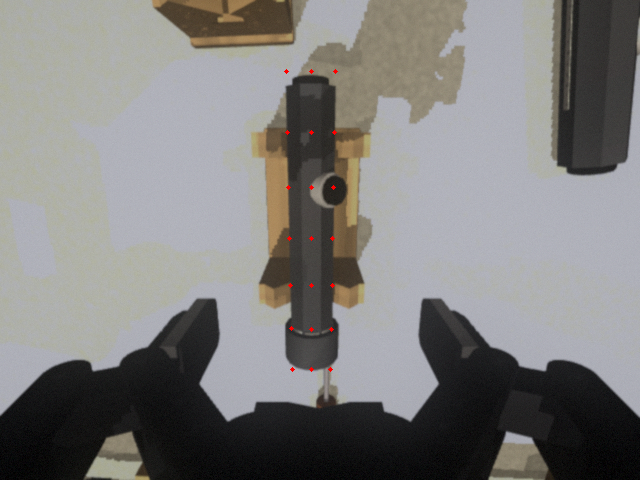

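Overlay fits and the lamp has not shifted; switch cap at (333,189). Descending.

```bash
python3 -m inch '{"jaw":[0.085,0.085,0.085,0.085,0.085,0.085],"xyz":[[-0.002,-0.004,0.02],[-0.002,-0.004,0.05],[-0.002,-0.004,0.08],[-0.002,-0.004,0.11],[-0.002,-0.004,0.13],[-0.002,-0.004,0.13]],"angular":[[0.004,-0.004,0.002],[0.004,-0.004,0.002],[0.004,-0.004,0.002],[0.004,-0.004,0.002],[0.004,-0.004,0.002],[0.004,-0.004,0.002]]}'
python3 - <<'E'
from h import *
P,Rm=tgt(0,-.003); rel(P,Rm)
p=cams.snapshot("wrist");rel(P,Rm)
cv2.imwrite("pics/w10.png",p["color"][:,:,::-1])
E
```

```text
clock: 11.3
tcp_pos: [0.5642, -0.0412, 0.0696]
eef_rot: [-0.028, 1.0, 0.001, -0.004]
wrist_force: [0.3, -0.1, 0.8]
grip_width: 0.0851
xyz [-0.0029 -0.      0.0063] rot [ 0.0028 -0.0075 -0.0027]
xyz [-0.0015  0.0001  0.008 ] rot [ 0.0018 -0.0048 -0.0023]
```

View pics/w10.png

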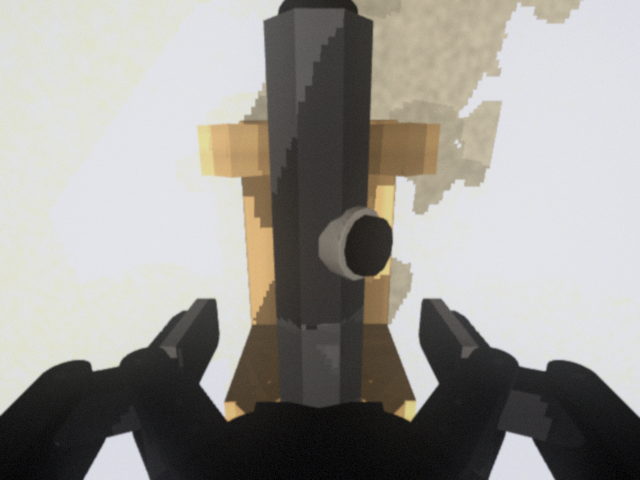

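Bar centred between the pads at col 319. Going down the last 8 mm and closing.

```bash
python3 -m inch '{"jaw":[0.085,0.085,0.06,0.045,0.03,0.03,0.03,0.03,0.03,0.03],"xyz":[[-0.002,0,0.004],[-0.002,0,0.0075],[-0.002,0,0.0075],[-0.002,0,0.0075],[-0.002,0,0.0075],[-0.002,0,0.0075],[-0.002,0,0.0075],[-0.002,0,0.0075],[-0.002,0,0.0075],[-0.002,0,0.0075]],"angular":[[0.002,-0.005,-0.002],[0.002,-0.005,-0.002],[0.002,-0.005,-0.002],[0.002,-0.005,-0.002],[0.002,-0.005,-0.002],[0.002,-0.005,-0.002],[0.002,-0.005,-0.002],[0.002,-0.005,-0.002],[0.002,-0.005,-0.002],[0.002,-0.005,-0.002]]}' 60
python3 -m inch '{"jaw":[0.03,0.03,0.03,0.03,0.03],"xyz":[[0,0,-0.007],[0,0,-0.02],[0,0,-0.035],[0,0,-0.05],[0,0,-0.05]],"angular":[[0,0,0],[0,0,0],[0,0,0],[0,0,0],[0,0,0]]}'
python3 - <<'E'
from h import *
for l in (0,15,30,45):
  P,Rm=tgt(l,-0.003,lift=.05); rel(P,Rm)
E
```

```text
clock: 12.35
tcp_pos: [0.5693, -0.0406, 0.0662]
eef_rot: [-0.031, 1.0, -0.002, 0.003]
wrist_force: [-1.0, -5.0, 3.9]
grip_width: 0.033
clock: 12.85
tcp_pos: [0.5703, -0.0395, 0.1182]
eef_rot: [-0.031, 1.0, -0.001, 0.004]
wrist_force: [0.6, -0.3, -1.4]
grip_width: 0.0331
xyz [ 0.0035 -0.0013  0.0048] rot [-0.0028  0.0087  0.0029]
xyz [0.0034 0.0044 0.0041] rot [-0.2646  0.0083  0.0041]
xyz [0.0034 0.0096 0.0019] rot [-0.5264  0.0078  0.0052]
xyz [ 0.0034  0.0141 -0.0016] rot [-0.7882  0.0071  0.0062]
```

```bash
python3 -m inch '{"jaw":[0.03,0.03,0.03,0.03,0.03,0.03,0.03],"xyz":[[0,0.003,0],[0,0.0055,-0.001],[0,0.008,-0.0017],[0,0.0105,-0.003],[0,0.0127,-0.0043],[0,0.0145,-0.006],[0,0.0145,-0.006]],"angular":[[-0.131,0,0],[-0.262,0,0],[-0.393,0,0],[-0.524,0,0],[-0.655,0,0],[-0.786,0,0],[-0.786,0,0]]}'
python3 - <<'E'
from h import *
p=cams.snapshot("wrist"); cv2.imwrite("pics/w11.png",p["color"][:,:,::-1])
p=cams.snapshot("scene"); cv2.imwrite("pics/s11.png",p["color"][120:340,200:480,::-1].repeat(2,0).repeat(2,1))
for l in (.05,.02,0):
  P,Rm=tgt(45,-0.0015,lift=l); rel(P,Rm)
E
```

```text
clock: 13.55
tcp_pos: [0.5673, -0.0274, 0.1185]
eef_rot: [-0.027, 0.923, 0.383, -0.011]
wrist_force: [-0.8, 0.0, -4.0]
grip_width: 0.0327
xyz [ 0.0014 -0.0006 -0.001 ] rot [-0.0036  0.0007  0.003 ]
xyz [ 0.0014 -0.0217  0.0203] rot [-0.0036  0.0007  0.003 ]
xyz [ 0.0015 -0.0358  0.0345] rot [-0.0036  0.0007  0.003 ]
```

View pics/s11.png

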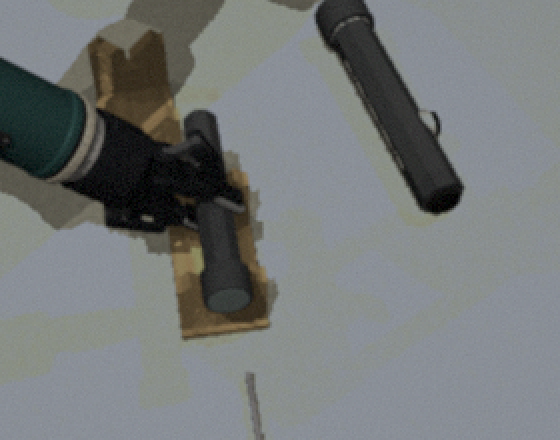

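View pics/w11.png

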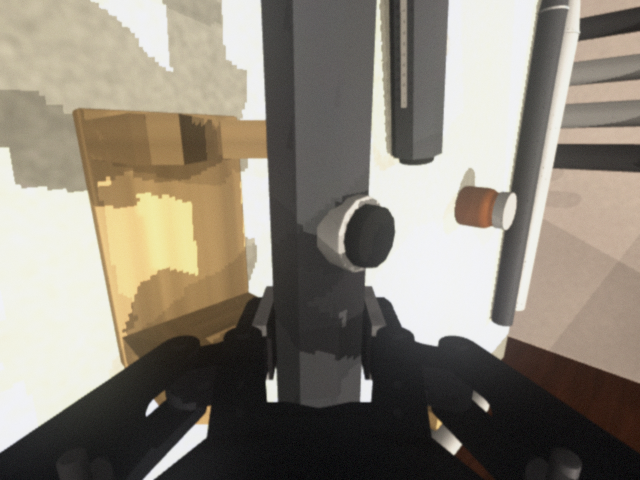

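The lamp is held squarely in the jaws, switch towards vertical. Lowering.

```bash
python3 -m inch '{"jaw":[0.03,0.03,0.03,0.03,0.03,0.03],"xyz":[[0,-0.01,0.01],[0,-0.02,0.02],[0,-0.027,0.0265],[0,-0.031,0.0305],[0.001,-0.033,0.0325],[0.001,-0.033,0.0325]],"angular":[[0,0,0],[0,0,0],[0,0,0],[0,0,0],[0,0,0],[0,0,0]]}';python3 - <<'E'
from h import *
P,Rm=tgt(45,-0.0015); rel(P,Rm)
E
```

```text
clock: 14.25
tcp_pos: [0.5666, -0.0253, 0.0749]
eef_rot: [-0.029, 0.924, 0.382, -0.01]
wrist_force: [0.2, -0.3, -2.2]
grip_width: 0.0326
xyz [ 0.0006 -0.0039  0.002 ] rot [-0.0012  0.0005  0.0047]
```

```bash
python3 -m inch '{"jaw":[0.03,0.03,0.03,0.03],"xyz":[[0,-0.001,0.001],[0,-0.002,0.0015],[0,-0.003,0.002],[0,-0.003,0.002]],"angular":[[0,0,0],[0,0,0],[0,0,0],[0,0,0]]}';python3 - <<'E'
from h import *
P,Rm=tgt(45,-0.0015); rel(P,Rm)
E
```

```text
clock: 14.65
tcp_pos: [0.5673, -0.0265, 0.0726]
eef_rot: [-0.03, 0.924, 0.382, -0.009]
wrist_force: [-0.6, -1.8, 4.1]
grip_width: 0.033
xyz [ 0.0012 -0.0015  0.0012] rot [-0.0009  0.002   0.0055]
```

```bash
python3 -m inch '{"jaw":[0.03,0.03],"xyz":[[0,-0.001,0.0],[0,-0.001,0.0]],"angular":[[0,0,0],[0,0,0]]}'; python3 -m inch '{"jaw":[0.036,0.042,0.055,0.07,0.085,0.085],"xyz":[[0,0,0],[0,0,0],[0,0,0],[0,0,0],[0,0,0],[0,0,0]],"angular":[[0,0,0],[0,0,0],[0,0,0],[0,0,0],[0,0,0],[0,0,0]]}'
python3 -m inch '{"jaw":[0.085,0.085,0.085,0.085,0.085],"xyz":[[0,0,-0.02],[0,0,-0.05],[0,0,-0.08],[0,0,-0.11],[0,0,-0.14]],"angular":[[0,0,0],[0,0,0],[0,0,0],[0,0,0],[0,0,0]]}'
python3 - <<'E'
from h import *
p=cams.snapshot("scene"); cv2.imwrite("pics/s12.png",p["color"][120:340,200:480,::-1].repeat(2,0).repeat(2,1))
P,Rm=tgt(0,.14,fwd=-.042); rel(P,Rm)
E
```

```text
clock: 14.85
tcp_pos: [0.5675, -0.0272, 0.0719]
eef_rot: [-0.029, 0.924, 0.382, -0.009]
wrist_force: [-0.1, -2.4, 5.9]
grip_width: 0.0328
clock: 15.45
tcp_pos: [0.567, -0.0269, 0.0709]
eef_rot: [-0.029, 0.924, 0.382, -0.01]
wrist_force: [-0.1, -0.1, -0.3]
grip_width: 0.0853
clock: 15.95
tcp_pos: [0.5726, -0.1264, 0.171]
eef_rot: [-0.029, 0.924, 0.382, -0.01]
wrist_force: [-0.1, 0.3, -0.4]
grip_width: 0.0848
xyz [0.044  0.0871 0.0398] rot [0.779  0.0085 0.0043]
```

View pics/s12.png

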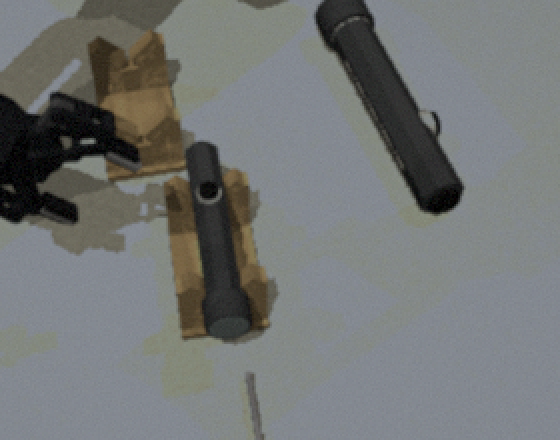

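The lamp is seated with its switch straight up (crop 208,190). Moving upright above the switch and looking.

```bash
python3 -m inch '{"jaw":[0.085,0.085,0.085,0.085,0.085,0.085,0.085,0.085,0.085],"xyz":[[0.01,0.01,-0.02],[0.02,0.03,-0.02],[0.044,0.087,0.03],[0.044,0.087,0.03],[0.044,0.087,0.03],[0.044,0.087,0.03],[0.044,0.087,0.03],[0.044,0.087,0.03],[0.044,0.087,0.03]],"angular":[[0.1,0,0],[0.25,0,0],[0.4,0.004,0],[0.55,0.006,0],[0.7,0.008,0.004],[0.779,0.008,0.004],[0.779,0.008,0.004],[0.779,0.008,0.004],[0.779,0.008,0.004]]}'
python3 - <<'E'
from h import *
s=status.sense();p=cams.snapshot("wrist")
left=np.array([-d[1],d[0],0])
im=p["color"][:,:,::-1].copy()
cv2.imwrite("pics/w13r.png",im)
for t in np.arange(-.12,.13,.04):
    for o in (-.017,0,.017):
        u=proj(p,G+d*t+left*o,s); cv2.circle(im,tuple(int(round(x)) for x in u),2,(0,0,255),-1)
u=proj(p,G-d*.042+[0,0,.027],s); cv2.circle(im,tuple(int(round(x)) for x in u),2,(0,255,0),-1); print(u)
cv2.imwrite("pics/w13.png",im)
for r in spotter.regions_of(p,"switch_top"):
    b=r["box"]; print(b,r["confidence"],onz(p,b[:2],.112,s), onz(p,(b[0],b[1]),.108,s))
print(s["tcp_pos"], G-d*.042)
p=cams.snapshot("top")
for r in spotter.regions_of(p,"switch_top"):
    b=r["box"]; print("top",b,r["confidence"],onz(p,b[:2],.112))
E
```

```text
clock: 16.9
tcp_pos: [0.5235, -0.0464, 0.2096]
eef_rot: [-0.03, 1.0, 0.003, -0.003]
wrist_force: [1.0, -0.7, 0.2]
grip_width: 0.0847
[321.85552652 245.58519455]
[322.4, 247.9, 31.1, 30.1] 0.98 [ 0.5268194  -0.04297787  0.112     ] [ 0.5280505  -0.04283002  0.108     ]
[ 0.52350959 -0.0464499   0.20955001] [ 0.52507382 -0.04348914  0.085     ]
```

View pics/w13.png

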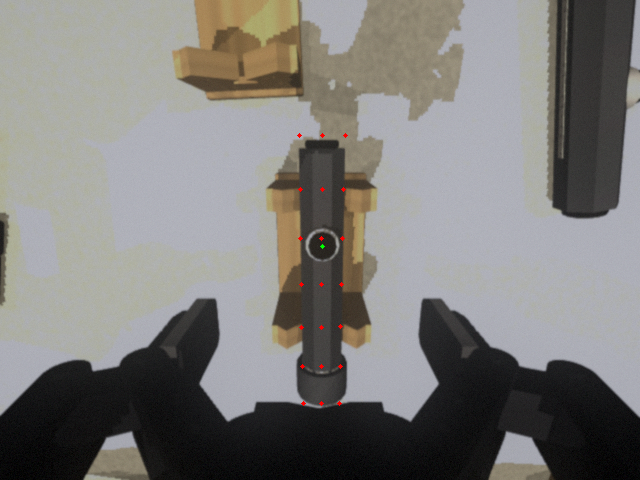

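The switch cap sits at (322,245), concentric with its collar and on the predicted point (green). Closing the jaws and moving above it.

```bash
python3 - <<'E'
from h import *
G=np.array([.5257,-.0433,.135]);P,Rm=tgt(0); rel(G,Rm)
E
python3 -m inch '{"jaw":[0.04,0,0,0,0,0,0,0],"xyz":[[-0.002,-0.003,0],[-0.002,-0.003,0],[-0.002,-0.003,0],[-0.002,-0.003,0],[-0.002,-0.003,0],[-0.002,-0.003,0],[-0.002,-0.003,0],[-0.002,-0.003,0]],"angular":[[0.003,-0.003,0],[0.003,-0.003,0],[0.003,-0.003,0],[0.003,-0.003,0],[0.003,-0.003,0],[0.003,-0.003,0],[0.003,-0.003,0],[0.003,-0.003,0]]}' 30
python3 - <<'E'
from h import *
G=np.array([.5257,-.0433,.130]);P,Rm=tgt(0); rel(G,Rm)
E
```

```text
xyz [-0.0028  0.0031  0.0746] rot [ 0.0057 -0.0052 -0.    ]
clock: 17.9
tcp_pos: [0.5257, -0.0486, 0.2101]
eef_rot: [-0.031, 1.0, 0.001, -0.001]
wrist_force: [0.8, -0.4, 0.4]
grip_width: 0.0002
xyz [-0.0004  0.0051  0.0801] rot [ 0.0019 -0.0013  0.0022]
```

That y shift went the wrong way because I typed it before seeing the readout. It's harmless here in free air. Correcting it and descending.

```bash
python3 -m inch '{"jaw":[0,0,0,0,0,0],"xyz":[[0,0.005,0],[0,0.005,0.02],[0,0.005,0.045],[0,0.005,0.065],[0,0.005,0.08],[0,0.005,0.08]],"angular":[[0.002,-0.001,0.002],[0.002,-0.001,0.002],[0.002,-0.001,0.002],[0.002,-0.001,0.002],[0.002,-0.001,0.002],[0.002,-0.001,0.002]]}' 30
python3 - <<'E'
from h import *
G=np.array([.5257,-.0433,.112]);P,Rm=tgt(0); 
p=cams.snapshot("wrist");rel(G,Rm); cv2.imwrite("pics/w14.png",p["color"][:,:,::-1])
p=cams.snapshot("scene"); cv2.imwrite("pics/s14.png",p["color"][150:300,240:400,::-1].repeat(4,0).repeat(4,1))
rel(G,Rm)
E
```

```text
clock: 18.5
tcp_pos: [0.5235, -0.0428, 0.1282]
eef_rot: [-0.03, 1.0, 0.0, -0.002]
wrist_force: [-0.7, -0.2, -0.5]
grip_width: -0.0003
xyz [-0.0013 -0.0003  0.0174] rot [ 0.0006 -0.0025  0.0002]
xyz [-0.0005 -0.0001  0.0182] rot [ 0.     -0.0007  0.0002]
```

View pics/w14.png

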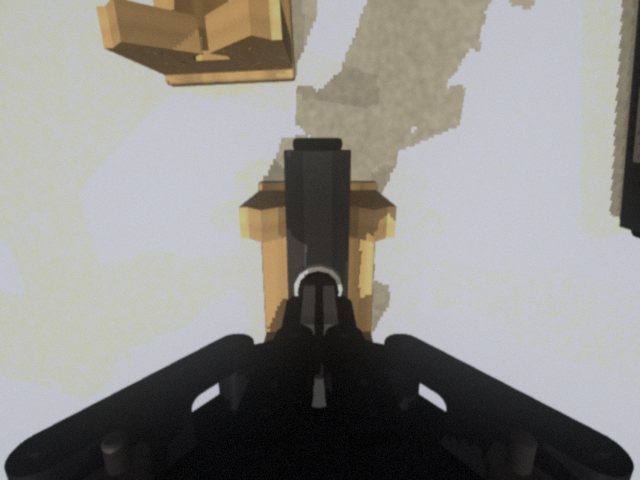

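View pics/s14.png

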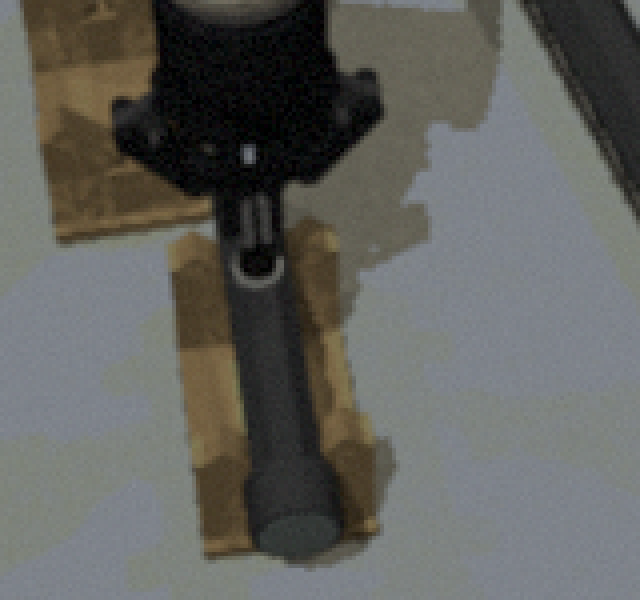

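The closed fingertips are right over the cap, inside the collar ring at (319,285) in the wrist view. Pressing down in small steps.

```bash
python3 -m inch '{"jaw":[0,0,0,0],"xyz":[[-0.0005,0,0.008],[-0.0005,0,0.014],[-0.0005,0,0.018],[-0.0005,0,0.018]],"angular":[[0,0,0],[0,0,0],[0,0,0],[0,0,0]]}' 
python3 -m inch '{"jaw":[0,0,0,0],"xyz":[[0,0,0.001],[0,0,0.002],[0,0,0.003],[0,0,0.003]],"angular":[[0,0,0],[0,0,0],[0,0,0],[0,0,0]]}'
```

```text
clock: 19.0
tcp_pos: [0.5257, -0.0435, 0.1118]
eef_rot: [-0.03, 1.0, -0.0, -0.0]
wrist_force: [-0.7, 0.2, 1.6]
grip_width: 0.0003
clock: 19.4
tcp_pos: [0.5258, -0.0435, 0.1092]
eef_rot: [-0.03, 1.0, -0.0, -0.0]
wrist_force: [-1.6, 0.1, 4.7]
grip_width: 0.0003
```

```bash
python3 -m inch '{"jaw":[0,0,0,0],"xyz":[[0,0,0.001],[0,0,0.002],[0,0,0.002],[0,0,0.002]],"angular":[[0,0,0],[0,0,0],[0,0,0],[0,0,0]]}'
```

```text
clock: 19.8
tcp_pos: [0.5258, -0.0436, 0.1072]
eef_rot: [-0.03, 1.0, -0.0, -0.0]
wrist_force: [-1.6, -0.9, 5.3]
grip_width: -0.0003
```

```bash
python3 -m inch '{"jaw":[0,0,0],"xyz":[[0,0,0.0005],[0,0,0.001],[0,0,0.001]],"angular":[[0,0,0],[0,0,0],[0,0,0]]}';python3 -m inch '{"jaw":[0,0,0],"xyz":[[0,0,0.0003],[0,0,0.0005],[0,0,0.0005]],"angular":[[0,0,0],[0,0,0],[0,0,0]]}'
```

```text
clock: 20.1
tcp_pos: [0.5258, -0.0436, 0.107]
eef_rot: [-0.03, 1.0, -0.0, 0.0]
wrist_force: [-4.0, -1.0, 13.4]
grip_width: -0.0001
clock: 20.4
tcp_pos: [0.5258, -0.0436, 0.1069]
eef_rot: [-0.03, 1.0, -0.0, 0.0]
wrist_force: [-4.9, 0.2, 17.4]
grip_width: 0.0002
```

It's bottomed out: 17 N with no further travel. Holding a moment, then releasing.

```bash
python3 -m inch '{"jaw":[0,0,0,0],"xyz":[[0,0,0],[0,0,0],[0,0,0],[0,0,0]],"angular":[[0,0,0],[0,0,0],[0,0,0],[0,0,0]]}';python3 -m inch '{"jaw":[0,0,0,0,0,0,0,0],"xyz":[[0,0,-0.002],[0,0,-0.005],[0,0,-0.01],[0,0,-0.03],[0,0,-0.06],[0,0,-0.09],[0,0,-0.1],[0,0,-0.1]],"angular":[[0,0,0],[0,0,0],[0,0,0],[0,0,0],[0,0,0],[0,0,0],[0,0,0],[0,0,0]]}'
python3 - <<'E'
from h import *
s=status.sense();p=cams.snapshot("wrist"); cv2.imwrite("pics/w15.png",p["color"][:,:,::-1])
for r in spotter.regions_of(p,"switch_top"):
    b=r["box"]; print(b,r["confidence"],onz(p,b[:2],.112,s))
p=cams.snapshot("scene"); cv2.imwrite("pics/s15.png",p["color"][150:300,240:400,::-1].repeat(4,0).repeat(4,1))
E
```

```text
clock: 20.8
tcp_pos: [0.5258, -0.0436, 0.1069]
eef_rot: [-0.03, 1.0, -0.0, 0.0]
wrist_force: [-4.6, 0.2, 17.3]
grip_width: 0.0001
clock: 21.6
tcp_pos: [0.527, -0.0437, 0.2069]
eef_rot: [-0.03, 1.0, -0.0, 0.001]
wrist_force: [0.2, -0.4, -0.9]
grip_width: -0.0
[319.2, 243.1, 29.5, 32.2] 0.67 [ 0.52680107 -0.04355286  0.112     ]
```

View pics/w15.png

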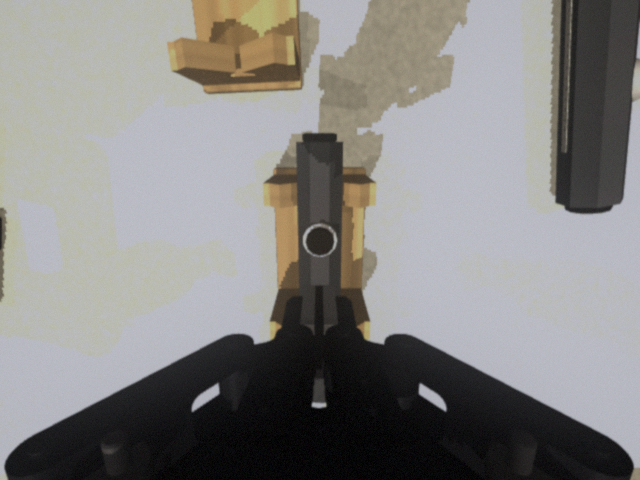

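View pics/s15.png

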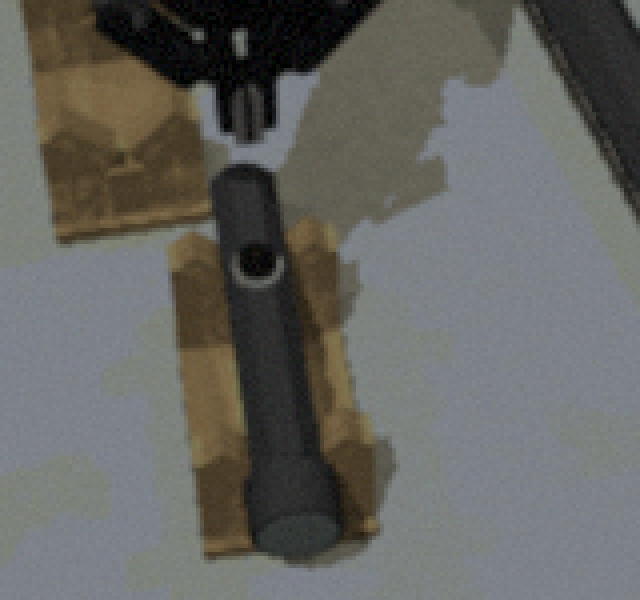

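Switch up and sprung back (cap proud of its collar at crop 258,260), lamp seated, arm clear. The pose matches the one before the press. Handing in.

```bash
python3 -c "
from rig import robot; print(robot.job_done())"
```

```text
the job is handed in; nothing more can be done
None
```

I turned the lamp switch-up in the far cradle, pressed the switch and handed the job in at about 22 s of the 66 s allowed. No verdict was reported.

- **Turning:** I gripped the lamp leaning left, turned it 90 degrees to a right lean and laid it back in the Vs. I then gripped it upright, turned it the last 45 degrees, laid it down and let go.
- **Pressing:** The closed fingertips pushed the cap down about 5 mm until it stopped. I held it for over half a second at 13–17 N, more than the 9–10 N suggested, then withdrew.
- **Last checks:** The last wrist and scene pictures show the lamp lying in both V-blocks, lens still pointing away. The cap is centred in its collar and proud of it again, and the arm is about 95 mm above it, touching nothing. The switch position matches the one before the press to about 1 mm. The brush, jar and turnscrew were not touched.
- **Slips and noise:** One shift above the switch went 3 mm the wrong way in free air, and I corrected it before descending. Pose readings wandered by 1–2 mm during the work.
- **Not measured:** I did not read the switch travel or the lamp's tilt directly; I judged them from force, tool height and the pictures.

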